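Load the bush tray and show the flanged bush to the inspection camera

TASK

Slide the loaded bush tray along the bench into the slotted holder until it is fully home against the stop, keeping the bushes standing on their pegs. Then pick the one flanged bush out of the tray and hold it still in the air, flange towards the inspection camera: flange face square to the lens, centred on the line of sight and 100 mm from the lens glass. Finish while still holding it there in the gripper; do not touch the camera, and leave the tray home, the plain bushes on it and everything else where it is.

Things in the scene. Friction and masses are not known exactly. Their poses are not given: they have to be found in the camera images.
- flanged: the one bush with a flange: steel tube 38 outer diameter, 31 bore, flange 56 diameter and 5 thick at its bottom end, 36 high in all, about 115 g. Starts standing on a tray peg, flange down; from above the flange shows as a step round its foot. Origin: centre of the flange's underside (the face to show); z along the axis towards the unflanged end.
- tray: grey plastic tray, plate 220 (its x) x 150 (its y) x 8 thick, flat on the bench, loaded about 0.75 kg. Origin: centre of its underside; +x is the leading end. Six pegs of diameter 26, 9 high, at x = 75, 13, -49, y = +-35; bushes stand over five of them on the plate's top.
- fin (a point): upright aluminium fin at the tray's rear end, by which the tray is held: 30 long along the tray's x, 12 thick along its y, reaching from the plate up to 50 above the bench. This point is the centre of its top, at x = -93, y = 0, z = 50 of the tray; axes as the tray.
- holder: fixed steel tray holder at the right of the bench, mouth to the left. Origin: its centre on the bench; +x is the way in. Two rails (inner faces y = +-79, lips over the tray's edges in to y = +-69) from x = -65 to the stop face at x = 65; flared guides from x = -95; 20 high. Tray slides on the bench. Fully home, the tray's origin is at x = -45 and 90 of it, with the fin, stands out.
- lens (a point): centre of the lens glass of the inspection camera: white block with black barrel and white ring light, 68 diameter, round the lens, in a yoke at the left of the bench. It looks up, leaning 20 to 35 degrees from vertical towards the robot's side; glass about 135 above the bench. z points out along the line of sight, y is level.
- focus (a point): point in the air where the camera is in focus: on the line of sight, 100 in front of the lens glass (axes as lens). The centre of the flange's underside belongs here.
- plain0: plain steel bush without a flange: tube 38 outer diameter, 31 bore, 36 high, about 85 g, standing on a tray peg. Origin at the centre of its underside, z up its axis. It stays on the tray.
- plain1: plain steel bush without a flange: tube 38 outer diameter, 31 bore, 36 high, about 85 g, standing on a tray peg. Origin at the centre of its underside, z up its axis. It stays on the tray.
- plain2: plain steel bush without a flange: tube 38 outer diameter, 31 bore, 36 high, about 85 g, standing on a tray peg. Origin at the centre of its underside, z up its axis. It stays on the tray.
- plain3: plain steel bush without a flange: tube 38 outer diameter, 31 bore, 36 high, about 85 g, standing on a tray peg. Origin at the centre of its underside, z up its axis. It stays on the tray.
- bowl: round sheet-steel bowl, rim diameter 120, 50 high. Bystander, leave alone. Origin at the centre of its underside.
- wrench: steel open-ended spanner, 170 long, lying flat. Bystander, leave alone. Origin at the centre of its underside.
- brush: flat hand brush, 180 long, lying flat. Bystander, leave alone. Origin at the centre of its underside.
- race: large thin steel ring, outer diameter 72, 20 high. Bystander, leave alone. Origin at the centre of its underside.
- oilcan: closed aluminium can, diameter 56, 110 high. Bystander, leave alone. Origin at the centre of its underside.
- carton: closed cardboard carton 90 x 120 x 60 high. Bystander, leave alone. Origin at the centre of its underside.
- sleeve: plain steel sleeve, outer diameter 48, 45 high, standing on the bench. Bystander, leave alone. Origin at the centre of its underside.
- camera: the fixed base of the inspection camera, 120 x 120 x 14 high, with its yoke and head. Origin at the centre of the base's underside.
There are look-alikes about, which are no part of the job. What is shaped like the flanged but orange is not meant.

How it is judged:
On the way, in this order (a step that is already met when the one before it is completed fails the run):
1. the loaded tray is fully home in the holder (x of tray in the frame of holder above -0.053 m and y of tray in the frame of holder between -0.01 and 0.01 m and height (world z) of tray below 0.006 m and angle between tray's own z axis and vertical below 0.06 rad and z of each of plain0, plain1, plain2, plain3, flanged in the frame of tray below 0.016 m and angle between each of plain0, plain1, plain2, plain3's own z axis and vertical below 0.2 rad), for 0.2 s.
2. the flanged bush is held clear above the tray, the tray still home (x of tray in the frame of holder above -0.053 m and y of tray in the frame of holder between -0.01 and 0.01 m and height (world z) of tray below 0.006 m and angle between tray's own z axis and vertical below 0.06 rad and z of flanged in the frame of tray above 0.04 m and contact force between the fingers and flanged above 0.5 N), for 0.2 s.
At the end, for the whole second after the job is handed in: Tray flat in the holder within 8 mm of the stop, plain bushes on its pegs. Flanged bush still, held by the fingers alone, 150 mm or more up, flange to the lens: flange centre within 12 mm each way of the line of sight, 85 to 115 mm from the glass, axis within 0.17 rad of that line (x of tray in the frame of holder above -0.053 m and y of tray in the frame of holder between -0.01 and 0.01 m and height (world z) of tray below 0.006 m and angle between tray's own z axis and vertical below 0.06 rad and z of each of plain0, plain1, plain2, plain3 in the frame of tray below 0.016 m and angle between each of plain0, plain1, plain2, plain3's own z axis and vertical below 0.2 rad and x of flanged in the frame of lens between -0.012 and 0.012 m and y of flanged in the frame of lens between -0.012 and 0.012 m and z of flanged in the frame of lens between 0.085 and 0.115 m and z of lens in the frame of flanged below -0.08 m and angle between the z axis of flanged and the z axis of lens, either way round below 0.17 rad and contact force between the fingers and flanged above 0.5 N and height (world z) of flanged above 0.15 m and linear speed of each of flanged, tray below 0.02 m/s and angular speed of flanged below 0.15 rad/s and contact force between flanged and tray below 0.1 N and contact force between flanged and camera below 0.1 N and contact force between flanged and holder below 0.1 N and contact force between flanged and plain0 below 0.1 N and contact force between flanged and plain1 below 0.1 N and contact force between flanged and plain2 below 0.1 N and contact force between flanged and plain3 below 0.1 N); the arm keeps its last pose, push and grip.
It fails at once if a plain bush is lifted off, knocked off or tipped over on the tray (z of any of plain0, plain1, plain2, plain3 in the frame of tray above 0.03 m or angle between any of plain0, plain1, plain2, plain3's own z axis and vertical above 0.5 rad).
It fails at once if a bystander is shifted by more than 30 mm (distance of any of bowl, wrench, brush, race, oilcan, carton, sleeve from where it was at the start of the episode above 0.03 m).
It fails at once if the camera is touched with more than 3 N, or its lens is shifted by more than 5 mm (contact force between any of the arm, the fingers, flanged and camera above 3 N or distance of lens from where it was at the start of the episode above 0.005 m).
It also fails if it takes over 64 s, if anything falls off the work surface, if the arm or the gripper's body presses on something with over 40 N, if the wrist force passes 120 N, or if a joint passes its speed limit or range.

ROBOT

A 7-joint arm with a two-finger parallel gripper is mounted at the origin on the work surface. World frame = base frame: x ahead of the robot, y to its left, z up, the work surface at z = 0. Lengths are in m, angles in rad, forces in N, time in s.
With the tool pointing down it reaches from about 0.425 to 0.925 m from the base axis. Payload 6.8 kg.
Tool frame: the origin (TCP) lies at the very end of the fingers, on their centre line; the grasp point (between the pads) lies 19 mm behind it; z points along the fingers, y is the line along which they close (so a half turn about z gives the same grasp; the last joint's range is limited). The gripper opens to 85 mm and grips with 20 to 120 N. Pads are 22 mm wide; open, the fingers measure 114 mm over their backs; the gripper's body (76 mm by 85 mm) begins 54 mm behind the grasp point. The pads swing forward as they close: fully open they stand 13 mm farther back than shut.
Start: joints at [-1.36, 0.477, 0.022, 1.555, -0.011, 1.109, -0.083], TCP at [0.212, 0.641, 0.231] pointing down, gripper open.
Joint ranges: [-2.96, 2.96], [-0.34, 2.1], [-1.41, 1.46], [0.24, 2.44], [-1.37, 4.51], [0.17, 1.92], [-2.96, 2.96]. Speed limits (rad/s): [2.39, 2.39, 3.14, 3.14, 3.14, 3.14, 3.14].

INTERFACE

Orientations are given as a unit quaternion [w, x, y, z].
In Python, from station import readout, viewer, bot gives the robot as it stands. The module is installed in compiled form; this text tells all that it offers.
- The arm moves only by the shell command python3 -m handwheel 'ROWS' [FORCE]. ROWS is JSON, a list of rows, each a list of 3 entries, a list of its own where there are three numbers: the shift along the tool's x, y, z in mm, then the turn, a rotation vector about the tool's x, y, z in degrees, then the gripper command: -1 is fully open, 1 is shut, values between are in proportion. In form: [[[x, y, z], [ax, ay, az], grip], ...]. A call has 1 to 20 rows; each row is the pose to reach, as a shift and turn from the pose commanded when the call began, along the tool's axes at that moment; what a row does not reach only later rows make up. A row lasts 1/12 s, in which the tool goes at most 41.7 mm and 7.16 degrees, less where a joint would pass 70% of its speed; a pose out of reach is approached as far as the arm can. A call with a gripper value outside its range is refused whole. The fingers move at their own pace and stop on an object; FORCE is the grip in N (left out, the last holds). Time passes only in rows, so rows that repeat a pose let the fingers close. It gives the time, the measured TCP pose, the force and the opening at its end, in the units of the state.
- readout.get_obs(): the state, without advancing time (a new reading comes with each control period).
- viewer.read_camera(name): name is "scene" or "top" or "wrist"; returns a dict with "frame" (384x512x3 uint8, red, green, blue), "fx", "fy", "cx", "cy" (pixels), "rvec" (rotation vector, rad) and "tvec" (3), from world to camera coordinates, as OpenCV has them; the wrist camera has in their place "tool_from_camera" (4x4, takes a point from camera to tool coordinates, whose origin is the TCP and whose axes are the flange's). Camera axes: x right, y down, z forward; pixel columns grow to the right and rows downward; lengths in m; the calibration is good to about 2 mm. A picture is of the moment at which its call begins: read the wrist's pose just before it. There is no depth.
- bot.hand_in(): hands the job in, once; it reports no verdict.
Trained networks look in a picture, given as the dict that the camera call returned (one of the last four; its "shot" number tells which), for a name from the list of things; names that differ only in an ending like _2 or _b are one class to them, and where a whole thing is asked for, a point or a joint stands for the part that bears it (a point fixed in the world has none). Each returns a list of dicts, best first, with "score" (0 to 1); they miss things now and then, are a little off and sometimes report something else, mostly with a low value. They report only what shows in the picture. A call takes as long as a camera call. They do not tell look-alikes from the thing itself.
- viewer.search_frame(picture, target): "rect" ([centre column, centre row, width, height] in pixels, round what is visible of it).
- viewer.outline_of(picture, target): "mask" (384x512 bool, what is visible of it) and "rect" ([centre column, centre row, width, height] in pixels, round what is visible of it).
The state is a dict: "t": time; "q": joint angles; "joint_vel": joint speeds; "joint_torque": joint torques, N m; "eef_pos": TCP position; "tool_rot": TCP orientation; "contact_force": force on the tool from outside, world axes, zero at the start; "torque": the same for the moment, N m; "gripper_width": opening from 0.0 (shut) to 1.0 (fully open).
Only numpy, scipy, OpenCV 4.12 (cv2) and the standard library are available. Lean on these libraries where they do the work, as an engineer would, in place of code of your own. Each camera call takes 0.05 s, during which the arm holds its last target. There are 200 camera calls.

## Working session

There is one attempt and no reset: what is moved stays moved. The work goes in short steps, Python scripts to look and compute and a shell command to move; the robot and the scene stay as the last step left them, time stands still between calls to the robot, and variables do not carry over. Pictures are saved under pics/ and viewed, on a budget of 10 in all, crops included, one or two more only if the job needs it, and the job is handed in when it is done.

```bash
mkdir -p pics
cat > h.py <<'E'
import numpy as np, cv2, json
from scipy.spatial.transform import Rotation as R
from station import readout, viewer, bot
def obs():
    o=readout.get_obs(); q=o['tool_rot']; return o,np.array(o['eef_pos']),R.from_quat([q[1],q[2],q[3],q[0]])
def cam(name):
    o,p,r=obs(); c=viewer.read_camera(name)
    K=np.array([[c['fx'],0,c['cx']],[0,c['fy'],c['cy']],[0,0,1]])
    if name=='wrist':
        T=np.eye(4);T[:3,:3]=r.as_matrix();T[:3,3]=p; W=T@np.array(c['tool_from_camera'])
    else:
        W=np.eye(4);M=R.from_rotvec(np.ravel(c['rvec'])).as_matrix();W[:3,:3]=M.T;W[:3,3]=-M.T@np.ravel(c['tvec'])
    return c,K,W
def ray(K,W,u,v):
    d=W[:3,:3]@np.linalg.solve(K,[u,v,1.]); return W[:3,3],d/np.linalg.norm(d)
def onz(K,W,u,v,z):
    o,d=ray(K,W,u,v); return o+d*(z-o[2])/d[2]
def proj(K,W,P):
    X=(np.atleast_2d(P)-W[:3,3])@W[:3,:3]; x=X@K.T; return x[:,:2]/x[:,2:]
def save(c,fn,s=1.5,crop=None):
    f=c['frame'][:,:,::-1]
    if crop: f=f[crop[1]:crop[3],crop[0]:crop[2]]
    cv2.imwrite('pics/'+fn,cv2.resize(f,None,fx=s,fy=s,interpolation=cv2.INTER_CUBIC))
E
python3 - <<'E'
from h import *
o,p,r=obs(); print(o['t'],p,r.as_matrix().round(3).tolist(),o['gripper_width'])
for n in('top','scene'):
    c,K,W=cam(n); save(c,n+'1.png'); print(n,W[:3,3].round(3),W[:3,2].round(2),K[0,0])
    for t in['flanged','tray','fin','holder','lens','camera','plain0','bowl','oilcan','carton','sleeve','race','brush','wrench']:
        z={'fin':.05,'lens':.135,'flanged':.03,'plain0':.044}.get(t,0.01)
        print(t,[(round(d['score'],2),np.round(d['rect']).astype(int).tolist(),onz(K,W,*d['rect'][:2],z)[:2].round(3).tolist()) for d in viewer.search_frame(c,t)[:6 if t in('flanged','plain0') else 2]])
E
```

```text
0.0 [0.21139371 0.64041915 0.23033304] [[-0.95, 0.313, -0.0], [0.313, 0.95, -0.002], [-0.0, -0.002, -1.0]] 1.0014970575948026
top [ 0.226 -0.008  1.602] [ 0.2  -0.01 -0.98] 489.3612246852609
flanged [(0.75, [235, 198, 17, 16], [0.535, 0.034]), (0.44, [235, 161, 17, 16], [0.661, 0.026]), (0.24, [323, 193, 62, 61], [0.529, -0.255])]
tray [(0.75, [252, 207, 64, 44], [0.503, -0.02])]
fin [(0.76, [250, 209, 69, 46], [0.491, -0.011])]
holder [(0.6, [276, 219, 13, 15], [0.457, -0.094])]
lens [(0.89, [127, 194, 26, 27], [0.552, 0.359])]
camera [(0.86, [135, 198, 50, 49], [0.564, 0.365])]
plain0 [(0.53, [256, 217, 6, 4], [0.465, -0.031]), (0.45, [275, 196, 4, 13], [0.528, -0.096]), (0.44, [256, 196, 9, 12], [0.532, -0.034]), (0.4, [275, 218, 10, 15], [0.457, -0.088])]
bowl [(0.26, [253, 221, 9, 10], [0.456, -0.02])]
oilcan [(0.57, [166, 146, 21, 24], [0.738, 0.254]), (0.54, [250, 207, 62, 47], [0.505, -0.013])]
carton [(0.9, [364, 147, 39, 36], [0.679, -0.413]), (0.67, [275, 197, 10, 15], [0.531, -0.096])]
sleeve [(0.47, [343, 263, 17, 15], [0.298, -0.296])]
race [(0.51, [163, 253, 23, 20], [
[... 605 characters left out ...]
377])]
lens [(0.86, [408, 212, 38, 48], [0.596, 0.352])]
camera [(0.88, [401, 224, 59, 70], [0.548, 0.378]), (0.72, [258, 216, 81, 47], [0.512, -0.024])]
plain0 [(0.6, [257, 219, 14, 17], [0.548, -0.028]), (0.58, [232, 217, 15, 22], [0.538, -0.094]), (0.44, [237, 198, 11, 17], [0.475, -0.081])]
bowl [(0.94, [338, 291, 53, 45], [0.746, 0.172])]
oilcan [(0.8, [377, 277, 25, 40], [0.71, 0.278])]
carton [(0.95, [108, 265, 58, 42], [0.661, -0.417])]
sleeve [(0.65, [170, 160, 16, 25], [0.296, -0.292])]
race [(0.78, [359, 180, 21, 20], [0.384, 0.288])]
brush [(0.89, [189, 283, 73, 20], [0.716, -0.203]), (0.34, [237, 198, 18, 16], [0.449, -0.084])]
wrench [(0.97, [273, 302, 68, 30], [0.773, 0.007])]
```

Run:
```python
import cv2,numpy as np
a=cv2.imread('pics/top1.png');b=cv2.imread('pics/scene1.png')
# upscale crops: top cols100-400 rows 120-280 ; scene 90-440,150-310
A=cv2.resize(a[180:420,150:600],(800,427));cv2.imwrite('pics/topc.png',A)
B=cv2.resize(b[225:480,120:680],(800,364));cv2.imwrite('pics/scenec.png',B)
```

```text
(no output)
```

View pics/topc.png

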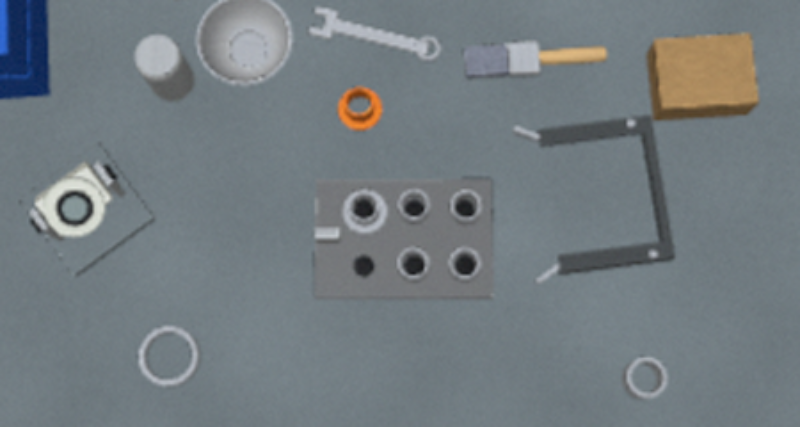

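View pics/scenec.png

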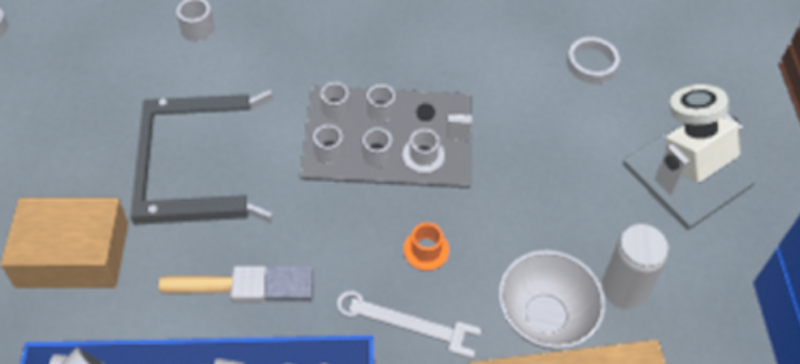

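The pictures show the tray at the centre with its fin at the left (top crop 327,233). The flanged bush is on the rear left peg (363,210), next to the fin, and peg (363,265) is empty. The holder is on the right, yawed slightly, and the camera is on the left. The orange look-alike is off the tray. Next I fit the tray and holder poses.

```bash
cat > fit.py <<'E'
from h import *
from scipy.optimize import differential_evolution as DE
def boxes(h,pose,boxes_,K,W):
    m=np.zeros(h,np.uint8); c,s=np.cos(pose[2]),np.sin(pose[2])
    for (x0,x1,y0,y1,z0,z1) in boxes_:
        P=np.array([[x,y,z] for x in(x0,x1) for y in(y0,y1) for z in(z0,z1)])
        Q=np.c_[c*P[:,0]-s*P[:,1]+pose[0],s*P[:,0]+c*P[:,1]+pose[1],P[:,2]]
        hull=cv2.convexHull(proj(K,W,Q).astype(np.float32))
        cv2.fillConvexPoly(m,np.round(hull*16).astype(np.int32),1,shift=4)
    return m.astype(bool)
def fit(views,shape,x0,half):
    def cost(p):
        return sum(1-(a:=boxes(m.shape,p,shape(p),K,W))[m].sum()/np.maximum((a|m).sum(),1) for m,K,W in views)
    r=DE(cost,[(a-b,a+b) for a,b in zip(x0,half)],seed=1,maxiter=60,popsize=12,tol=1e-6); return r.x,r.fun
E
python3 - <<'E'
from fit import *
V=[];T=[]
for n in('top','scene'):
    c,K,W=cam(n); g=cv2.cvtColor(c['frame'],cv2.COLOR_RGB2GRAY)
    pts=proj(K,W,[[x,y,.01] for x in(.4,.66) for y in(-.36,-.15)]); b=np.zeros(g.shape,bool)
    u0,v0=pts.min(0).astype(int);u1,v1=pts.max(0).astype(int); b[v0:v1,u0:u1]=1
    m=(g<85)&b; V.append((m,K,W)); print(n,m.sum(),np.median(g[b]))
    t=viewer.outline_of(c,'tray')[0]; T.append((t['mask'],K,W)); print(t['score'],t['mask'].sum())
p,f=fit(V,lambda p:[(-.065,p[4],.069,p[3],0,.02),(-.065,p[4],-p[3],-.069,0,.02),(.065,p[4],-p[3],p[3],0,.02)],[.54,-.26,-1.57,.09,.08],[.06,.06,.3,.01,.012]); print('holder',p.round(4),f)
p,f=fit(T,lambda p:[(-.11,.11,-.075,.075,0,.008),(-.108,-.078,-.006,.006,0,.05)]+[(x-.014,x+.014,y-.014,y+.014,0,.044) for x in(.075,.013,-.049) for y in(.035,-.035) if (x,y)!=(-.049,-.035)],[.505,-.015,-1.57],[.04,.04,.3]); print('tray',p.round(4),f)
for i,(m,K,W) in enumerate(V+T): cv2.imwrite(f'/tmp/m{i}.png',m*255)
E
```

```text
top 717 122.0
0.63 2853
scene 199 148.0
0.59 2354
holder [ 0.5319 -0.2654 -1.5179  0.0876  0.0719] 1.108956493729299
tray [ 0.4984 -0.0154 -1.6407] 0.44315746168105596[ WARN:0@4.527] global loadsave.cpp:1063 imwrite_ Unsupported depth image for selected encoder is fallbacked to CV_8U.
```

Run:
```python
from fit import *
V=[];T=[];ims=[]
for n in('top','scene'):
    c,K,W=cam(n); f=c['frame'].astype(float); g=f.mean(2)
    def win(x,y):
        pts=proj(K,W,[[a,b,.01] for a in x for b in y]); b=np.zeros(g.shape,bool)
        u0,v0=pts.min(0).astype(int);u1,v1=pts.max(0).astype(int); b[v0:v1,u0:u1]=1; return b
    b=win((.42,.65),(-.36,-.15)); th=np.median(g[b])*.72
    V.append(((g<th)&b,K,W))
    b=win((.39,.61),(-.16,.14)); d=cv2.GaussianBlur(f[:,:,2]-f[:,:,0],(3,3),0); bg=np.median(d[win((.35,.40),(-.16,.14))]); 
    m=(d<bg*.5)&b; print(n,th,bg,np.median(d[win((.48,.5),(-.03,0))]))
    m=cv2.morphologyEx(m.astype(np.uint8),cv2.MORPH_CLOSE,np.ones((5,5)));
    k,l,s,_=cv2.connectedComponentsWithStats(m); m=l==1+s[1:,4].argmax(); T.append((m,K,W)); ims.append((c['frame'],K,W))
hs=lambda p:[(-.065,p[4],.069,p[3],0,.02),(-.065,p[4],-p[3],-.069,0,.02),(.065,p[4],-p[3],p[3],0,.02)]
ts=lambda p:[(-.11,.11,-.075,.075,0,.008),(-.108,-.078,-.006,.006,0,.05)]+[(x-.014,x+.014,y-.014,y+.014,0,.044) for x in(.075,.013,-.049) for y in(.035,-.035) if (x,y)!=(-.049,-.035)]
out=[]
for name,VV,s,x0,h in(('holder',V,hs,[.54,-.26,-1.5,.09,.08],[.06,.06,.2,.01,.015]),('tray',T,ts,[.505,-.015,-1.57],[.03,.03,.15])):
    for k in ([0],[1],[0,1]):
        p,f=fit([VV[i] for i in k],s,x0,h); print(name,k,p.round(4),round(f,3))
    out.append((p,s))
O=[]
for i,(f,K,W) in enumerate(ims):
    f=f[:,:,::-1].copy(); f=cv2.resize(f,None,fx=3,fy=3)
    for p,s in out:
        m=boxes((384,512),p,s(p),K,W).astype(np.uint8); m=cv2.resize(m,None,fx=3,fy=3,interpolation=0)
        cs,_=cv2.findContours(m,cv2.RETR_LIST,cv2.CHAIN_APPROX_NONE); cv2.drawContours(f,cs,-1,(0,255,0),1)
    q=proj(K,W,[[.5,-.13,0]])[0]*3; u,v=q.astype(int); O.append(f[v-150:v+150,u-390:u+390])
cv2.imwrite('pics/ov1.png',np.vstack(O))
```

```text
top 88.08 16.375 4.5625
scene 107.75999999999999 22.125 7.84375
holder [0] [ 0.5322 -0.2654 -1.5173  0.0883  0.0722] 0.237
holder [1] [ 0.5327 -0.2653 -1.5232  0.0876  0.0711] 0.235
holder [0, 1] [ 0.5322 -0.2658 -1.5222  0.088   0.0715] 0.492
tray [0] [ 0.5012 -0.0161 -1.6619] 0.068
tray [1] [ 0.4942 -0.0171 -1.6496] 0.075
tray [0, 1] [ 0.4985 -0.0121 -1.6464] 0.152
```

View pics/ov1.png

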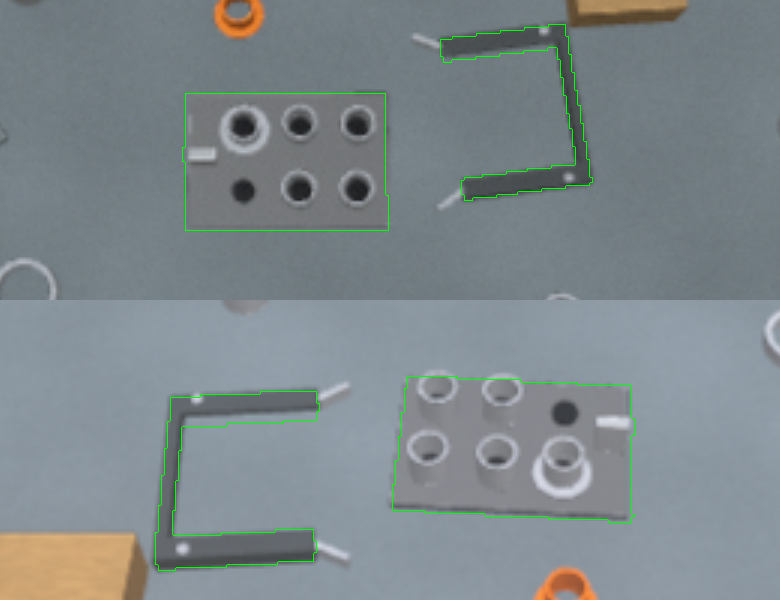

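The fit outlines lie on the edges in both views: holder at (0.532, -0.266, yaw -1.521), tray at (0.499, -0.014, yaw -1.646). The fin is therefore near (0.506, 0.079), so I move above it.

```bash
python3 -m handwheel '[[[-456,-441,30],[0,0,76],-1],[[-456,-441,30],[0,0,76],-1],[[-456,-441,30],[0,0,76],-1],[[-456,-441,30],[0,0,76],-1],[[-456,-441,30],[0,0,76],-1],[[-456,-441,30],[0,0,76],-1],[[-456,-441,30],[0,0,76],-1],[[-456,-441,30],[0,0,76],-1],[[-456,-441,30],[0,0,76],-1],[[-456,-441,30],[0,0,76],-1],[[-456,-441,30],[0,0,76],-1],[[-456,-441,30],[0,0,76],-1],[[-456,-441,30],[0,0,76],-1],[[-456,-441,30],[0,0,76],-1],[[-456,-441,30],[0,0,76],-1],[[-456,-441,30],[0,0,76],-1],[[-456,-441,30],[0,0,76],-1],[[-456,-441,30],[0,0,76],0.4],[[-456,-441,30],[0,0,76],0.4],[[-456,-441,30],[0,0,76],0.4]]' 40
python3 - <<'E'
from h import *
c,K,W=cam('wrist'); o,p,r=obs(); print(p,r.as_matrix().round(3).tolist(),o['gripper_width'],W[:3,3],W[:3,2])
f=c['frame'].copy()
for P in([.506,.0787,.05],[.506,.0787-.03,.008]):
    q=proj(K,W,[P])[0]; print(q); cv2.drawMarker(f,tuple(int(a) for a in q),(0,255,0),0,10)
c['frame']=f; save(c,'w1.png')
E
```

```text
t: 3.47
eef_pos: [0.5058, 0.0812, 0.2012]
tool_rot: [-0.0, 0.732, 0.681, 0.0]
contact_force: [-0.0, 0.2, 0.1]
gripper_width: 0.602
[0.5058307  0.08109347 0.20128848] [[0.071, 0.997, -0.0], [0.997, -0.071, 0.001], [0.001, -0.0, -1.0]] 0.5171638412630223 [0.51191004 0.16231119 0.34253524] [-0.02288681 -0.31303124 -0.94946703]
[257.83387281 177.95704666]
[259.53062313 191.57893369]
```

View pics/w1.png

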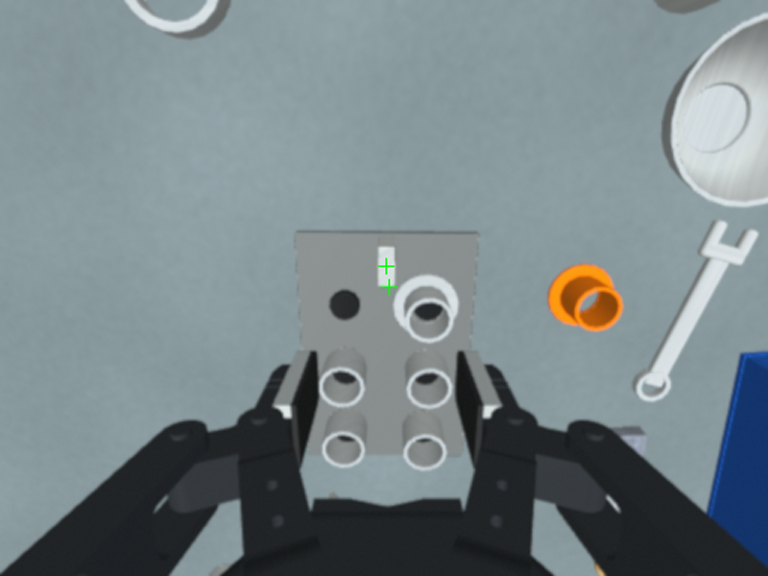

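The wrist view puts my fin marker (386,266) on the fin's centre, and the yaw matches. I descend and grip the fin.

```bash
python3 -m handwheel '[[[0,0,30],[0,0,0],0.3],[[0,0,60],[0,0,0],0.3],[[0,0,90],[0,0,0],0.3],[[0,0,115],[0,0,0],0.3],[[0,0,140],[0,0,0],0.3],[[0,0,155],[0,0,0],0.3],[[0,0,168],[0,0,0],0.3],[[0,0,176],[0,0,0],0.3],[[0,0,178],[0,0,0],0.3],[[0,0,178],[0,0,0],0.3],[[0,0,178],[0,0,0],1],[[0,0,178],[0,0,0],1],[[0,0,178],[0,0,0],1],[[0,0,178],[0,0,0],1],[[0,0,178],[0,0,0],1],[[0,0,178],[0,0,0],1],[[0,0,178],[0,0,0],1],[[0,0,178],[0,0,0],1]]' 40
python3 - <<'E'
from h import *
o,p,r=obs(); M=r.as_matrix(); print(o['t'],p,M.round(3).tolist(),o['gripper_width'])
# targets: fin-grip offset in tray
th=-1.646;t0=np.array([.499,-.014]); d=lambda a:np.array([[np.cos(a),-np.sin(a)],[np.sin(a),np.cos(a)]])
g=d(th).T@(p[:2]-t0); print('grip in tray',g)
H=np.array([.532,-.2655]);hy=-1.521
dyaw=hy-(np.arctan2(M[1,0],M[0,0])-np.pi) ; 
print('tool x yaw',np.arctan2(M[1,0],M[0,0]),)
for hx in(-.235,-.20,-.12,-.045,-.040):
    q=H+d(hy)@(np.array([hx,0])+[-.0955,0]); print(hx,q.round(4),(M.T@np.r_[q-p[:2],0]*1000).round(1))
E
```

```text
t: 5.02
eef_pos: [0.5067, 0.0797, 0.0242]
tool_rot: [-0.0, 0.733, 0.68, 0.001]
contact_force: [-3.1, 0.6, 7.7]
gripper_width: 0.133
5.0167 [0.50666163 0.07969496 0.02415634] [[0.075, 0.997, 0.001], [0.997, -0.075, 0.001], [0.001, 0.001, -1.0]] 0.13280046351513133
grip in tray [-0.09400578  0.00060041]
tool x yaw 1.4956412793102567
-0.235 [0.5155 0.0646] [-14.4  10.   -0. ]
-0.2 [0.5173 0.0296] [-49.1  14.4  -0. ]
-0.12 [ 0.5213 -0.0503] [-1.285e+02  2.430e+01 -1.000e-01]
-0.045 [ 0.525  -0.1252] [-2.029e+02  3.370e+01 -2.000e-01]
-0.04 [ 0.5253 -0.1302] [-2.079e+02  3.430e+01 -2.000e-01]
```

```bash
python3 -m handwheel '[[[-3,1,0],[0,0,-0.6],1],[[-6,2,0],[0,0,-1.2],1],[[-9,3,0],[0,0,-1.8],1],[[-12,4,0],[0,0,-2.4],1],[[-15,5,0],[0,0,-3],1],[[-18,6,0],[0,0,-3.6],1],[[-21,7,0],[0,0,-4.2],1],[[-24,8,0],[0,0,-4.8],1],[[-27,9,0],[0,0,-5.4],1],[[-30,10,0],[0,0,-6],1],[[-33,11,0],[0,0,-6.6],1],[[-36,12,0],[0,0,-7.2],1],[[-37,13,0],[0,0,-7.2],1],[[-37,13,0],[0,0,-7.2],1]]'
cat > home.py <<'E'
from h import *
o,p,r=obs(); M=r.as_matrix(); c,K,W=cam('wrist')
H=np.array([.532,-.2655]);hy=-1.521; d=lambda a:np.array([[np.cos(a),-np.sin(a)],[np.sin(a),np.cos(a)]])
ty=np.pi-np.arctan2(M[1,0],M[0,0]); ty=-ty if ty>0 else ty
ty=np.arctan2(M[1,0],M[0,0])-np.pi
t=p[:2]+d(ty)@[.094,-.0006]
print(o['t'],p.round(4),'tray yaw',round(ty,4),'tray in holder',(d(hy).T@(t-H)).round(4),o['contact_force'],o['gripper_width'])
for hx in(-.12,-.05,-.043,-.040):
    q=H+d(hy)@(np.array([hx-.094,0])); print(hx,(M.T@np.r_[q-p[:2],0]*1000).round(1), 'dyaw deg tool',np.degrees(ty-hy).round(2))
f=c['frame'].copy(); dr=lambda o,a,P,col:[cv2.circle(f,tuple(int(v) for v in q),2,col,-1) for q in proj(K,W,np.c_[(np.array(P)[:,:2]@d(a).T)+o,np.array(P)[:,2]])]
dr(H,hy,[(x,s*.069,.02) for x in(-.065,0,.065) for s in(1,-1)],(0,255,0))
dr(t,ty,[(x,s*.075,.008) for x in(-.11,0,.11) for s in(1,-1)],(255,0,0))
import sys
if len(sys.argv)>1: c['frame']=f; save(c,sys.argv[1])
E
python3 home.py w2.png
```

```text
t: 6.18
eef_pos: [0.5163, 0.0432, 0.0241]
tool_rot: [-0.001, 0.689, 0.725, 0.001]
contact_force: [-4.4, 5.3, 8.6]
gripper_width: 0.135
6.1833 [0.5163 0.0432 0.0241] tray yaw -1.5191 tray in holder [-0.2151 -0.0007] [-4.40279332  5.31553113  8.64009249] 0.13456196172796425
-0.12 [-95.1   0.1  -0.3] dyaw deg tool 0.11
-0.05 [-165.1   -0.    -0.4] dyaw deg tool 0.11
-0.043 [-1.721e+02 -1.000e-01 -5.000e-01] dyaw deg tool 0.11
-0.04 [-1.751e+02 -1.000e-01 -5.000e-01] dyaw deg tool 0.11
```

View pics/w2.png

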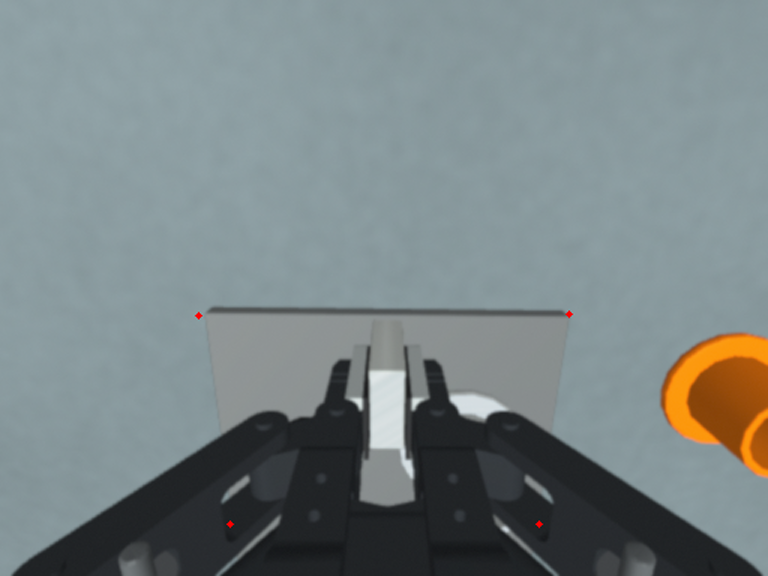

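The rear edge in the wrist view is centred on the fin and level, within about 2 mm of the calibration. The tray is lined up with the mouth, so I push in.

```bash
python3 -m handwheel '[[[-5,0,0],[0,0,0],1],[[-12,0,0],[0,0,0],1],[[-20,0,0],[0,0,0],1],[[-28,0,0],[0,0,0],1],[[-36,0,0],[0,0,0],1],[[-44,0,0],[0,0,0],1],[[-52,0,0],[0,0,0],1],[[-60,0,0],[0,0,0],1],[[-68,0,0],[0,0,0],1],[[-76,0,0],[0,0,0],1],[[-84,0,0],[0,0,0],1],[[-92,0,0],[0,0,0],1],[[-100,0,0],[0,0,0],1],[[-108,0,0],[0,0,0],1]]'
python3 home.py
```

```text
t: 7.4
eef_pos: [0.5232, -0.0642, 0.0242]
tool_rot: [-0.0, 0.688, 0.726, 0.002]
contact_force: [-0.9, 7.2, 5.7]
gripper_width: 0.132
7.4 [ 0.5232 -0.0642  0.0242] tray yaw -1.5169 tray in holder [-0.1075  0.001 ] [-0.94851247  7.17501132  5.73724306] 0.13169476382484835
-0.12 [12.5 -1.2  0. ] dyaw deg tool 0.23
-0.05 [-57.5  -1.5  -0.2] dyaw deg tool 0.23
-0.043 [-64.5  -1.5  -0.2] dyaw deg tool 0.23
-0.04 [-67.5  -1.5  -0.2] dyaw deg tool 0.23
```

```bash
python3 -m handwheel '[[[-8,0,0],[0,0,0],1],[[-16,0,0],[0,0,0],1],[[-24,0,0],[0,0,0],1],[[-32,0,0],[0,0,0],1],[[-40,0,0],[0,0,0],1],[[-47,0,0],[0,0,0],1],[[-52,0,0],[0,0,0],1],[[-55,0,0],[0,0,0],1],[[-58,0,0],[0,0,0],1],[[-60,0,0],[0,0,0],1],[[-60,0,0],[0,0,0],1]]'
python3 home.py
```

```text
t: 8.37
eef_pos: [0.5262, -0.1232, 0.0242]
tool_rot: [-0.001, 0.688, 0.726, 0.002]
contact_force: [-1.2, 8.5, 7.8]
gripper_width: 0.135
8.3667 [ 0.5262 -0.1232  0.0242] tray yaw -1.517 tray in holder [-0.0484  0.0011] [-1.21391833  8.45777725  7.83329771] 0.13482810044013385
-0.12 [71.6 -1.   0.3] dyaw deg tool 0.23
-0.05 [ 1.6 -1.3  0. ] dyaw deg tool 0.23
-0.043 [-5.4 -1.4 -0. ] dyaw deg tool 0.23
-0.04 [-8.4 -1.4 -0. ] dyaw deg tool 0.23
```

Not at the stop yet (8 N is sliding friction only), so I creep on until the force rises.

```bash
python3 -m handwheel '[[[-1,0,0],[0,0,0],1],[[-2,0,0],[0,0,0],1],[[-3,0,0],[0,0,0],1],[[-4,0,0],[0,0,0],1],[[-5,0,0],[0,0,0],1],[[-6,0,0],[0,0,0],1],[[-6,0,0],[0,0,0],1]]'
python3 home.py
```

```text
t: 9.0
eef_pos: [0.5262, -0.1233, 0.0241]
tool_rot: [-0.004, 0.686, 0.727, 0.003]
contact_force: [-2.7, 23.4, 16.2]
gripper_width: 0.131
9.0 [ 0.5262 -0.1233  0.0241] tray yaw -1.5133 tray in holder [-0.0483  0.0014] [-2.68947911 23.36501355 16.24101509] 0.130784286878027
-0.12 [71.7 -0.8  0.8] dyaw deg tool 0.44
-0.05 [ 1.7 -1.3  0. ] dyaw deg tool 0.44
-0.043 [-5.3 -1.3 -0.1] dyaw deg tool 0.44
-0.04 [-8.3 -1.4 -0.1] dyaw deg tool 0.44
```

The tool stopped dead and the force rose to 23 N, so it is against the stop, consistent with the estimate of -48 ±3 mm. I relax the push, release, lift and check from above.

```bash
python3 -m handwheel '[[[3,0,0],[0,0,0],1],[[6,0,0],[0,0,0],1],[[6,0,0],[0,0,0],0.3],[[6,0,0],[0,0,0],0.3],[[6,0,0],[0,0,0],0.3],[[6,0,0],[0,0,0],0.3],[[6,0,-15],[0,0,0],0.3],[[6,0,-40],[0,0,0],0.3],[[6,0,-75],[0,0,0],0],[[6,0,-110],[0,0,0],-0.5],[[36,0,-145],[0,0,0],-0.5],[[66,0,-170],[0,0,0],-0.5],[[96,0,-180],[0,0,0],-0.5],[[106,0,-180],[0,0,0],-0.5],[[106,0,-180],[0,0,0],-0.5]]'
python3 - <<'E'
from fit import *
c0,K0,W0=cam('top'); c1,K1,W1=cam('scene'); c,K,W=cam('wrist'); o,p,r=obs(); print(o['t'],p,o['gripper_width'])
H=[.532,-.2655];a=-1.521; d=np.array([[np.cos(a),-np.sin(a)],[np.sin(a),np.cos(a)]])
t=H+d@[-.045,0]
F=[]
for cc,k,w in((c0,K0,W0),(c1,K1,W1),(c,K,W)):
    s=3 if w is not W else 1.5
    f=cv2.resize(cc['frame'][:,:,::-1],None,fx=s,fy=s,interpolation=cv2.INTER_CUBIC)
    B=[(x,s_*.075,.008) for x in(-.11,0,.11) for s_ in(1,-1)]+[(-.049,.035,.044),(-.093,0,.05)]
    for P in B:
        q=proj(k,w,[np.r_[t+d@P[:2],P[2]]])[0]*s; cv2.circle(f,tuple(int(v) for v in q),2,(0,0,255),-1)
    if s==3:
        u,v=(proj(k,w,[np.r_[t,0]])[0]*s).astype(int); f=f[max(v-150,0):v+150,max(u-190,0):u+190]
        f=cv2.resize(f,(380,300))
    F.append(f)
top=np.hstack(F[:2]); b=cv2.resize(F[2],(400,300)); 
cv2.imwrite('pics/h1.png',np.vstack([top,np.hstack([b,np.zeros((300,360,3),np.uint8)])]))
E
```

```text
t: 10.3
eef_pos: [0.5204, -0.0233, 0.2038]
tool_rot: [-0.0, 0.687, 0.727, 0.001]
contact_force: [-0.8, 0.1, 1.0]
gripper_width: 0.75
10.45 [ 0.51939841 -0.02820375  0.2024885 ] 0.7516539932560958
```

View pics/h1.png

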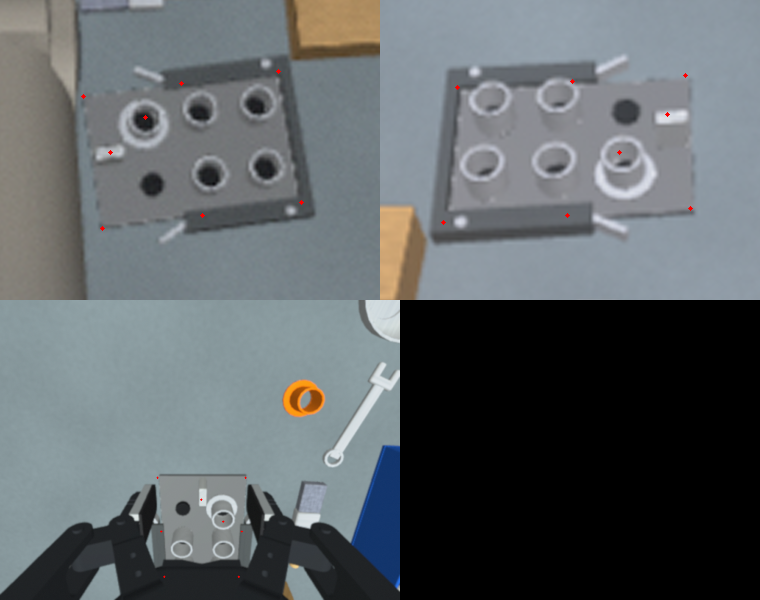

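Run:
```python
from h import *
H=[.532,-.2655];a=-1.521; d=np.array([[np.cos(a),-np.sin(a)],[np.sin(a),np.cos(a)]])
xs=np.arange(-.18,.09,.0005)
for n in('top','scene'):
    c,K,W=cam(n); f=c['frame'].astype(np.float32)
    for y in(-.055,-.015,.012,.055):
        P=np.array([np.r_[H+d@[x,y],.008] for x in xs]); q=proj(K,W,P).astype(np.float32)
        s=cv2.remap(f,q[:,:1],q[:,1:],cv2.INTER_CUBIC)[:,0]; s1=cv2.GaussianBlur(s,(1,9),1.5)
        bl=s1[:,2]-s1[:,0]; g=np.gradient(bl); gi=np.gradient(s1.mean(1))
        i=np.argmin(np.where(xs<-.13,g,9)); k=np.where(xs>.04)[0]; j=k[np.argmin(gi[k])]; l=k[np.argmax(gi[k])]
        print(n,y,'rear',xs[i].round(4),'stop front',xs[j].round(4),'stop back',xs[l].round(4), s.mean(1)[k[::6]].astype(int))
```

```text
top -0.055 rear -0.1575 stop front 0.0625 stop back 0.0775 [117 116 118 117 116 116 120 123  83  73  78  78  89 109 121 124 123]
top -0.015 rear -0.158 stop front 0.0625 stop back 0.0775 [125 139 155 134 114 115 119 114  75  71  79  80  88 107 120 120 120]
top 0.012 rear -0.156 stop front 0.0615 stop back 0.0775 [117 117 117 116 117 116 117  98  75  71  79  79  85 112 122 121 123]
top 0.055 rear -0.1575 stop front 0.0615 stop back 0.047 [ 95 102 119 153 148 124 121  95  66  70  82  78  83 109 119 123 122]
scene -0.055 rear -0.158 stop front 0.0525 stop back 0.047 [143 138 160 200 179 144 144 124  88  94 107 104 112 141 153 151 151]
scene -0.015 rear -0.1565 stop front 0.0625 stop back 0.078 [142 143 143 143 143 142 143 129 100  95 106 103 112 138 150 149 149]
scene 0.012 rear -0.1565 stop front 0.057 stop back 0.0515 [140 139 136 134 170 198 147 124  83  95 107 104 112 138 150 151 151]
scene 0.055 rear -0.157 stop front 0.063 stop back 0.0785 [144 144 144 144 144 145 145 133  98  95 107 105 113 139 153 151 152]
```

The profile puts the tray's rear edge at -157 mm and its front edge at +62.5 mm, with the stop at 65. That makes tray x about -47 mm, so it is home. Five bushes are standing. The flanged bush should be at about (0.562, -0.168), and I go to grip it.

```bash
python3 -m handwheel '[[[-36,9,10],[0,0,0],-0.4],[[-72,18,20],[0,0,0],-0.4],[[-108,27,40],[0,0,0],-0.4],[[-142,35,60],[0,0,0],-0.4],[[-142,35,80],[0,0,0],-0.4],[[-142,35,100],[0,0,0],-0.4],[[-142,35,115],[0,0,0],-0.4],[[-142,35,115],[0,0,0],-0.4]]' 30
python3 - <<'E'
from h import *
o,p,r=obs(); print(p,r.as_matrix().round(3).tolist(),o['gripper_width'])
c,K,W=cam('wrist'); f=c['frame'].copy()
for P in([.562,-.168,.044],[.562,-.168,.013]):
    q=proj(K,W,[P])[0]; print(q); cv2.drawMarker(f,tuple(int(a) for a in q),(255,0,0),0,10)
c['frame']=f; save(c,'w3.png')
E
```

```text
t: 11.22
eef_pos: [0.5592, -0.1677, 0.0845]
tool_rot: [-0.003, 0.69, 0.724, -0.002]
contact_force: [-0.4, 0.4, 0.0]
gripper_width: 0.698
[ 0.55920865 -0.16773253  0.0845225 ] [[-0.049, 0.999, -0.007], [0.999, 0.049, 0.0], [0.001, -0.007, -1.0]] 0.6979980710456997
[261.46958052 218.10270334]
[261.22640939 202.41407054]
```

View pics/w3.png

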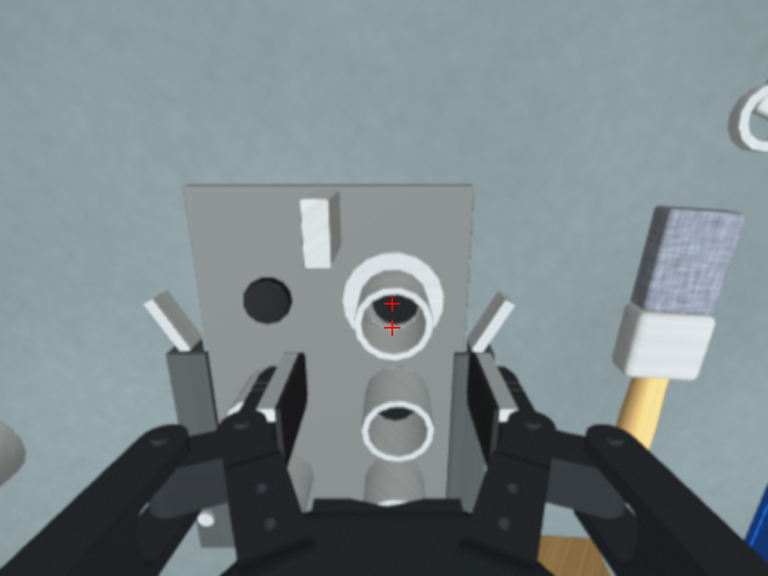

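```bash
python3 -m handwheel '[[[2,2,10],[0,0,0],-0.4],[[2,2,25],[0,0,0],-0.4],[[2,2,40],[0,0,0],-0.4],[[2,2,52],[0,0,0],-0.4],[[2,2,60],[0,0,0],-0.4],[[2,2,66],[0,0,0],-0.4],[[2,2,66],[0,0,0],-0.4],[[2,2,66],[0,0,0],-0.4],[[2,2,66],[0,0,0],1],[[2,2,66],[0,0,0],1],[[2,2,66],[0,0,0],1],[[2,2,66],[0,0,0],1],[[2,2,66],[0,0,0],1],[[2,2,66],[0,0,0],1],[[2,2,66],[0,0,0],1],[[2,2,66],[0,0,0],1]]' 40
python3 - <<'E'
from h import *
o,p,r=obs(); print(p,r.as_matrix().round(3).tolist(),o['gripper_width'],o['contact_force'])
E
```

```text
t: 12.6
eef_pos: [0.5648, -0.1646, 0.0232]
tool_rot: [0.001, 0.689, 0.725, 0.0]
contact_force: [-0.8, 0.3, 6.9]
gripper_width: 0.417
[ 0.5647894  -0.16460852  0.02319269] [[-0.051, 0.999, 0.001], [0.999, 0.051, -0.0], [-0.0, 0.001, -1.0]] 0.41695388842415476 [-0.7743408   0.27311346  6.86565755]
```

```bash
python3 -m handwheel '[[[0,0,-3],[0,0,0],1],[[0,0,-8],[0,0,0],1],[[0,0,-16],[0,0,0],1],[[0,0,-28],[0,0,0],1],[[0,0,-45],[0,0,0],1],[[0,0,-65],[0,0,0],1],[[0,0,-90],[0,0,0],1],[[0,0,-120],[0,0,0],1],[[0,0,-150],[0,0,0],1],[[0,0,-180],[0,0,0],1],[[0,0,-200],[0,0,0],1],[[0,0,-210],[0,0,0],1],[[0,0,-210],[0,0,0],1]]'
python3 - <<'E'
from h import *
o,p,r=obs(); print(p,r.as_matrix().round(3).tolist(),o['gripper_width'],o['contact_force'])
c,K,W=cam('top');c2,K2,W2=cam('scene')
for n,cc,k,w in(('top',c,K,W),('scene',c2,K2,W2)):
    for t in('lens','camera'):
        for z in viewer.outline_of(cc,t)[:1]:
            m=z['mask']; 
            print(n,t,round(z['score'],2),np.round(z['rect'],1),m.sum())
A=cv2.resize(c['frame'][150:240,80:190,::-1],None,fx=4,fy=4,interpolation=cv2.INTER_CUBIC)
B=cv2.resize(c2['frame'][170:280,350:440,::-1],None,fx=4,fy=4,interpolation=cv2.INTER_CUBIC)
C=np.zeros((440,800,3),np.uint8);C[:A.shape[0],:440]=A;C[:440,440:800]=B;cv2.imwrite('pics/lens1.png',C)
E
```

```text
t: 13.68
eef_pos: [0.5654, -0.1649, 0.2353]
tool_rot: [0.002, 0.689, 0.725, 0.002]
contact_force: [0.5, 1.1, -0.0]
gripper_width: 0.414
[ 0.5653625  -0.16487399  0.23531696] [[-0.051, 0.999, 0.005], [0.999, 0.051, -0.0], [-0.001, 0.005, -1.0]] 0.4142713458571999 [ 0.53417986  1.1301475  -0.04578339]
top lens 0.58 [127.9 195.2  25.6  22.6] 474
top camera 0.55 [134.4 197.9  53.2  44.9] 1382
scene lens 0.81 [407.4 211.6  34.3  49.7] 1092
scene camera 0.7 [400.8 222.7  56.3  67.6] 2287
```

View pics/lens1.png

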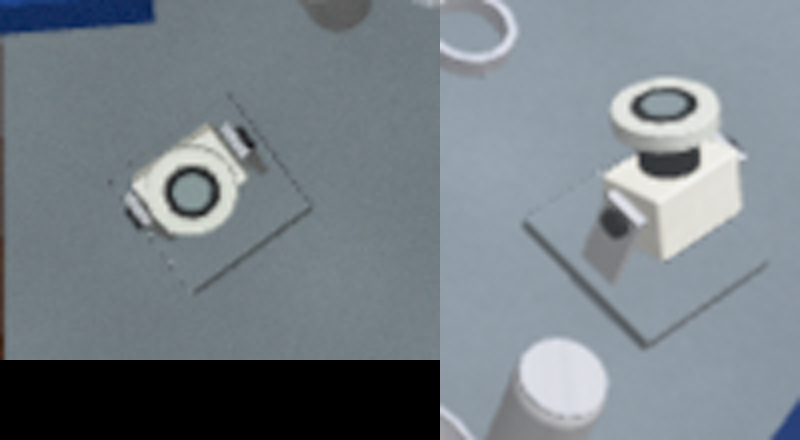

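The bush is held at TCP z 0.235. The crops show the lens glass at top px (127.6,197.4) and scene px (405.9,195.6), with the yoke on the diagonal and the lens leaning toward the robot. I carry the bush over and look with the wrist camera.

```bash
python3 -m handwheel '[[[10,0,-15],[0,0,0],1],[[30,0,-40],[0,0,0],1],[[55,0,-65],[0,0,0],1],[[85,-1,-65],[0,0,0],1],[[115,-1,-65],[0,0,0],1],[[145,-1,-65],[0,0,0],1],[[175,-2,-65],[0,0,0],1],[[205,-2,-65],[0,0,0],1],[[235,-2,-65],[0,0,0],1],[[265,-2,-65],[0,0,0],1],[[295,-2,-65],[0,0,0],1],[[325,-3,-65],[0,0,0],1],[[355,-3,-65],[0,0,0],1],[[385,-3,-65],[0,0,0],1],[[405,-3,-65],[0,0,0],1],[[418,-3,-65],[0,0,0],1],[[426,-3,-65],[0,0,0],1],[[426,-3,-65],[0,0,0],1],[[426,-3,-65],[0,0,0],1]]'
python3 - <<'E'
from h import *
import pickle
o,p,r=obs(); print(o['t'],p,r.as_matrix().round(3).tolist(),o['gripper_width'],o['q'])
V={n:cam(n) for n in('top','scene','wrist')}
pickle.dump(V,open('/tmp/v1.pkl','wb'))
# triangulate
A=[];b=[]
for n,uv in(('top',(127.6,197.4)),('scene',(405.9,195.6))):
    c,K,W=V[n]; C,d=ray(K,W,*uv); M=np.eye(3)-np.outer(d,d); A.append(M);b.append(M@C)
L=np.linalg.lstsq(np.vstack(A),np.hstack(b),rcond=None)[0]; print('lens',L, np.abs(np.vstack(A)@L-np.hstack(b)).max())
c,K,W=V['wrist']; print(proj(K,W,[L]),W[:3,3],W[:3,2]); save(c,'w4.png')
for z in viewer.outline_of(c,'lens')[:2]: print(z['score'],z['rect'])
E
```

```text
t: 15.57
eef_pos: [0.5396, 0.2595, 0.2969]
tool_rot: [0.0, 0.689, 0.725, -0.001]
contact_force: [-0.2, 0.0, 0.2]
gripper_width: 0.415
15.5667 [0.53963434 0.25950811 0.29687354] [[-0.05, 0.999, -0.0], [0.999, 0.05, -0.001], [-0.001, -0.0, -1.0]] 0.41468525381894816 [-0.78500779  0.30150351  0.29554903  1.68150455 -0.09295135  1.17345116
 -0.41597747]
lens [0.54264967 0.35868484 0.13523588] 0.00030294524637919373
[[264.70669086  77.28048229]] [0.53630709 0.34018432 0.43845149] [ 0.01524165 -0.31496441 -0.94898109]
0.68 [277.4, 66.5, 83.1, 87.8]
```

View pics/w4.png

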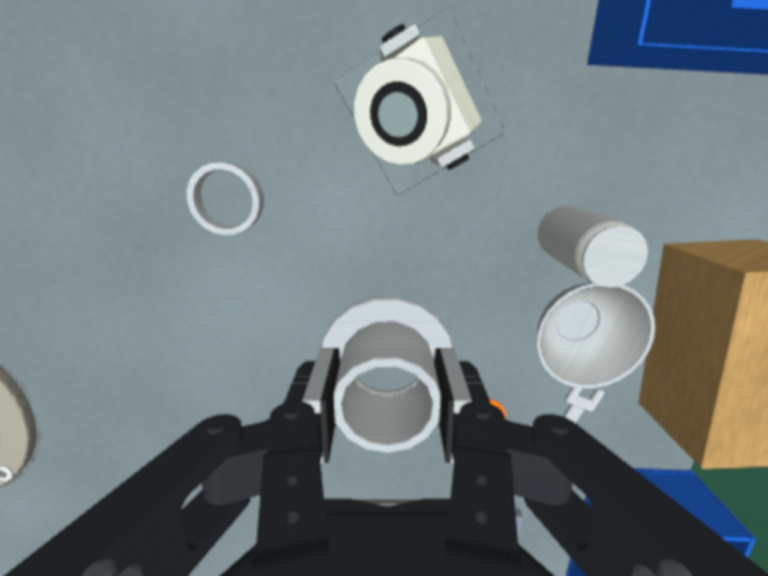

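```bash
cat > lens.py <<'E'
from h import *
import pickle
from scipy.optimize import least_squares
V=pickle.load(open('/tmp/v1.pkl','rb'))
L=np.array([.5427,.3587,.1352]); E={}
for n,(c,K,W) in V.items():
    s=6; g=cv2.cvtColor(c['frame'],cv2.COLOR_RGB2GRAY); u,v=proj(K,W,[L])[0]
    u0,v0=int(u)-24,max(int(v)-24,0); G=cv2.resize(g[v0:v0+48,u0:u0+48],None,fx=s,fy=s,interpolation=cv2.INTER_CUBIC)
    m=(G<95 if n!='scene' else G<100).astype(np.uint8); cs,_=cv2.findContours(m,cv2.RETR_EXTERNAL,cv2.CHAIN_APPROX_NONE)
    ctr=((u-u0+.5)*s,(v-v0+.5)*s); best=[k for k in cs if cv2.pointPolygonTest(cv2.convexHull(k),ctr,False)>0]
    k=max(best,key=cv2.contourArea); e=cv2.fitEllipse(k); P=(k[:,0]+.5)/s-.5+[u0,v0]; E[n]=P
    print(n,'centre',(np.array(e[0])+.5)/s-.5+[u0,v0],'axes px',np.array(e[1])/s,'ang',e[2])
def frame(th,az):
    z=np.array([np.sin(th)*np.cos(az),np.sin(th)*np.sin(az),np.cos(th)]); y=np.cross(z,[0,0,1.]);y/=np.linalg.norm(y); return np.c_[np.cross(y,z),y,z]
def res(x,names):
    F=frame(x[3],x[4]); o=[]
    for n in names:
        c,K,W=V[n]; D=E[n]
        d=np.c_[(D[:,0]-K[0,2])/K[0,0],(D[:,1]-K[1,2])/K[1,1],np.ones(len(D))]@W[:3,:3].T
        t=((x[:3]-W[:3,3])@F[:,2])/(d@F[:,2]); X=W[:3,3]+d*t[:,None]-x[:3]
        w=np.sqrt(100/len(D)); o.append(w*(np.linalg.norm(X,axis=1)-x[5])*1000)
    return np.hstack(o)
for names in(['top','scene','wrist'],['scene','wrist'],['top','wrist']):
    r=least_squares(res,[*L,.48,-2.6,.02],args=(names,),loss='soft_l1'); x=r.x
    print(names,'C',x[:3].round(4),'tilt',np.degrees(x[3]).round(1),'az',np.degrees(x[4]).round(1),'r',x[5].round(4),'cost',r.cost.round(1))
    if len(names)==3: np.save('/tmp/lens.npy',x)
c,K,W=V['wrist']; B=np.array([onz(K,W,u/1.5,v/1.5,.014)[:2] for u,v in((335,82),(397,194),(504,130),(452,10))]); print('base',B.round(3).tolist(),'az from base',np.degrees(np.arctan2(*(B[0]+B[1]-B[2]-B[3])[::-1])).round(1),'centre',B.mean(0))
E
python3 lens.py
```

```text
Traceback (most recent call last):
  File "lens.py", line 11, in <module>
    k=max(best,key=cv2.contourArea); e=cv2.fitEllipse(k); P=(k[:,0]+.5)/s-.5+[u0,v0]; E[n]=P
ValueError: max() iterable argument is empty
```

```bash
python3 - <<'E'
s=open('lens.py').read()
s=s.replace("m=(G<95 if n!='scene' else G<100).astype(np.uint8);","q=G[72:216,72:216]; th=(int(np.percentile(q,2))+int(np.percentile(q,98)))/2; print(n,th); m=cv2.morphologyEx((G<th).astype(np.uint8),cv2.MORPH_OPEN,np.ones((5,5)));")
open('lens.py','w').write(s)
E
python3 lens.py
```

```text
top 127.5Traceback (most recent call last):
  File "lens.py", line 11, in <module>
    k=max(best,key=cv2.contourArea); e=cv2.fitEllipse(k); P=(k[:,0]+.5)/s-.5+[u0,v0]; E[n]=P
ValueError: max() iterable argument is empty
```

The arm now covers the lens in the top view, so I use the crops saved earlier in `lens1.png` for the two fixed cameras.

```bash
python3 - <<'E'
s=open('lens.py').read()
a=s.index("    s=6;"); b=s.index("    q=G[") if "    q=G[" in s else s.index("q=G[")
new='''    s=4 if n!='wrist' else 6; u,v=proj(K,W,[L])[0]
    if n=='wrist':
        u0,v0=int(u)-24,int(v)-24; g=cv2.cvtColor(c['frame'],cv2.COLOR_RGB2GRAY); G=cv2.resize(g[v0:v0+48,u0:u0+48],None,fx=s,fy=s,interpolation=cv2.INTER_CUBIC)
    else:
        I=cv2.imread('pics/lens1.png',0); u0,v0,G=(80,150,I[:360,:440]) if n=='top' else (350,170,I[:,440:])
    cu,cv_=int((u-u0+.5)*s),int((v-v0+.5)*s)
    '''
s=s[:a]+new+s[b:]
s=s.replace("q=G[72:216,72:216]","k=9*s if n=='wrist' else 7*s; q=G[cv_-k:cv_+k,cu-k:cu+k]").replace("np.ones((5,5))","np.ones((3,3))")
open('lens.py','w').write(s)
E
python3 lens.py
```

```text
File "lens.py", line 13
    k=9*s if n=='wrist' else 7*s; q=G[cv_-k:cv_+k,cu-k:cu+k]; th=(int(np.percentile(q,2))+int(np.percentile(q,98)))/2; print(n,th); m=cv2.morphologyEx((G<th).astype(np.uint8),cv2.MORPH_OPEN,np.ones((3,3))); cs,_=cv2.findContours(m,cv2.RETR_EXTERNAL,cv2.CHAIN_APPROX_NONE)
IndentationError: unexpected indent
```

```bash
sed -i 's/^ *k=9\*s/    k=9*s/' lens.py; python3 lens.py
```

```text
top 129.5
top centre [134.35583496 194.67751312] axes px [104.72171021 131.4042511 ] ang 90.97356414794922
scene 146.0
scene centre [405.5157547 195.8319416] axes px [ 8.45204735 16.5294075 ] ang 85.60298919677734
wrist 158.0
wrist centre [265.24791972  75.42144521] axes px [38.14675649 43.66312663] ang 169.8435516357422
['top', 'scene', 'wrist'] C [ 0.9209 -0.5271  1.0543] tilt -65.1 az -143.8 r 1.0255 cost 4556.0
['scene', 'wrist'] C [0.5425 0.3592 0.1343] tilt 26.7 az -148.5 r 0.0207 cost 32.9
['top', 'wrist'] C [0.4596 0.2313 0.5661] tilt 19.6 az -34.1 r 0.1256 cost 4572.6
base [[0.487, 0.392], [0.549, 0.294], [0.647, 0.358], [0.588, 0.455]] az from base -147.6 centre [0.5679044  0.37481729]
```

Scene and wrist views together give tilt 26.7°, azimuth -148.5°. The base edges (-147.6°) and the base-to-lens offset (-148.4°) agree, and the lens is at (0.5426, 0.359, 0.135). I compute the move.

```bash
cat > tgt.py <<'E'
from h import *
L=np.array([.5426,.359,.135]); th,az=np.radians(26.7),np.radians(-148.3)
z=np.array([np.sin(th)*np.cos(az),np.sin(th)*np.sin(az),np.cos(th)]); OFF=.0152
o,p,r=obs(); M=r.as_matrix(); T=L+.1*z+OFF*z
a=np.cross(M[:,2],-z); s=np.linalg.norm(a); ang=np.arctan2(s,M[:,2]@-z); rv=M.T@(a/s*ang)
B=p+OFF*M[:,2]; q=(B-L); e=q@z; lat=q-e*z
print(o['t'],'TCP',p.round(4),'target',T.round(4),'shift mm',(M.T@(T-p)*1000).round(1),'rotvec deg',np.degrees(rv).round(2))
print('dist',e.round(4),'lateral',np.linalg.norm(lat).round(4),'axis err',ang.round(3),'width',round(o['gripper_width'],3),'vel',np.abs(o['joint_vel']).max().round(4),o['q'])
E
python3 tgt.py
python3 - <<'E'
from h import *
import pickle
c,K,W=pickle.load(open('/tmp/v1.pkl','rb'))['wrist']; p=np.array([.53963,.25951,.29687])
t=np.linspace(0,2*np.pi,90)
# tool down: heights above TCP
for nm,zz,rad in(('top rim',.0208,.019),('flange top',-.0102,.028)):
    q=proj(K,W,np.c_[p[0]+rad*np.cos(t),p[1]+rad*np.sin(t),p[2]+zz+0*t])*1.5
    print(nm,q.min(0).round(),q.max(0).round())
E
```

```text
15.7667 TCP [0.5398 0.2592 0.2975] target [0.4986 0.3318 0.2379] shift mm [ 74.6 -37.7  59.5] rotvec deg [-23.36  12.92  -0.  ]
dist 0.1562 lateral 0.0852 axis err 0.466 width 0.414 vel 0.0074 [-0.78429349  0.30049141  0.29566369  1.68147457 -0.09327099  1.17345778
 -0.41628956]
top rim [328. 348.] [442. 446.]
flange top [316. 290.] [454. 414.]
```

The observed rim sits about 8 px low of the prediction. That matches the bush being about 3 mm off-centre along tool -x, since I gripped 3 mm past its centre, so I correct for it in the move.

```bash
python3 -m handwheel '[[[0,0,0],[-2,1,0],1],[[0,0,0],[-5,2.8,0],1],[[2,-1,0],[-8,4.4,0],1],[[6,-3,4],[-11,6.1,0],1],[[12,-6,9],[-14,7.7,0],1],[[20,-10,14],[-17,9.4,0],1],[[28,-14,20],[-20,11.1,0],1],[[36,-18,26],[-22.4,12.4,0],1],[[44,-22,32],[-23.4,12.9,0],1],[[52,-26,38],[-23.4,12.9,0],1],[[60,-30,44],[-23.4,12.9,0],1],[[67,-33,50],[-23.4,12.9,0],1],[[73,-36,55],[-23.4,12.9,0],1],[[77,-38,58],[-23.4,12.9,0],1],[[77,-38,58],[-23.4,12.9,0],1],[[77,-38,58],[-23.4,12.9,0],1],[[77,-38,58],[-23.4,12.9,0],1]]'
python3 - <<'E'
from h import *
exec(open('tgt.py').read())
B=p+M@[-.003,0,.016]; q=B-L; print('bush est',B.round(4),'dist',(q@z).round(4),'lat',(q-(q@z)*z).round(4))
t=np.linspace(0,2*np.pi,60); F=[]
for n in('scene','wrist'):
    c,K,W=cam(n); s=4 if n=='scene' else 1.5
    f=cv2.resize(c['frame'][:,:,::-1],None,fx=s,fy=s,interpolation=cv2.INTER_CUBIC)
    for h,rad,col in((0,.028,(0,0,255)),(.036,.019,(0,255,0))):
        P=B+h*-M[:,2]+rad*(np.cos(t)[:,None]*M[:,0]+np.sin(t)[:,None]*M[:,1])
        cv2.polylines(f,[((proj(K,W,P)+.5)*s).astype(int)],True,col,1)
    if n=='scene': u,v=(proj(K,W,[B])[0]*s).astype(int); f=f[v-190:v+250,u-200:u+200]
    F.append(f)
F[1]=cv2.resize(F[1][96:,150:640],(400,392)); F[1]=np.vstack([F[1],np.zeros((F[0].shape[0]-392,400,3),np.uint8)])
cv2.imwrite('pics/f1.png',np.hstack(F))
E
```

```text
t: 17.18
eef_pos: [0.498, 0.3352, 0.2397]
tool_rot: [0.059, 0.67, 0.705, 0.224]
contact_force: [0.7, 0.2, -1.6]
gripper_width: 0.414
17.1833 TCP [0.498  0.3352 0.2397] target [0.4986 0.3318 0.2379] shift mm [-3.7 -0.2  1. ] rotvec deg [ 0.03 -0.04  0.  ]
dist 0.101 lateral 0.0037 axis err 0.001 width 0.414 vel 0.0028 [-0.96644375  0.137846    0.24621682  2.10655534  0.10641359  0.44330837
 -0.7656586 ]
bush est [0.5044 0.3361 0.2248] dist 0.1002 lat [0.0001 0.0007 0.0002]
```

View pics/f1.png

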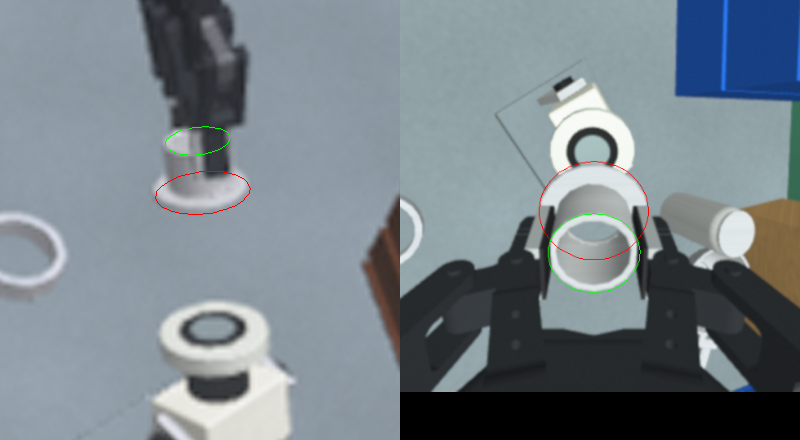

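The drawn flange and rim outlines lie on the bush in both views (scene flange about (203,190), wrist rim (595,252)). I check the tray numerically, then hand in.

Run:
```python
from h import *
H=np.array([.532,-.2655]);a=-1.521; d=np.array([[np.cos(a),-np.sin(a)],[np.sin(a),np.cos(a)]]); xs=np.arange(-.18,-.13,.0005)
c,K,W=cam('scene'); f=c['frame'].astype(np.float32)
for y in(-.055,-.03,.03,.055):
    q=proj(K,W,np.array([np.r_[H+d@[x,y],.008] for x in xs])).astype(np.float32)
    s=cv2.GaussianBlur(cv2.remap(f,q[:,:1],q[:,1:],cv2.INTER_CUBIC)[:,0],(1,9),1.5); print('rear',y,xs[np.argmin(np.gradient(s[:,2]-s[:,0]))].round(4))
D=viewer.search_frame(c,'plain0'); print([(round(z['score'],2),np.round(z['rect']).tolist()) for z in D])
t=H+d@[-.047,0]; print(proj(K,W,[np.r_[t+d@[x-.0,y],.03] for x,y in((.075,.035),(.013,.035),(.075,-.035),(.013,-.035))]).round().tolist())
o,p,r=obs(); print(o['t'],o['gripper_width'],p)
bot.hand_in()
```

```text
rear -0.055 -0.158
rear -0.03 -0.158
rear 0.03 -0.157
rear 0.055 -0.157
[(0.79, [159.0, 232.0, 15.0, 22.0]), (0.67, [183.0, 232.0, 19.0, 17.0]), (0.47, [184.0, 208.0, 10.0, 21.0]), (0.45, [162.0, 211.0, 15.0, 20.0]), (0.26, [357.0, 180.0, 18.0, 21.0])]
[[159.0, 230.0], [182.0, 229.0], [161.0, 209.0], [183.0, 208.0]]
17.3833 0.41599651946404326 [0.4978632  0.33548943 0.23965934]
the job is handed in; nothing more can be done
```

The job is handed in at t ≈ 17.4 s: the tray is home in the holder, and the flanged bush is held at the focus point facing the lens. No verdict was reported.

- **Tray:** I gripped it by the fin and slid it in until it stopped and the push force rose to 23 N. In the last check, made before hand-in, the rear edge read -157 to -158 mm. That puts the tray's x at about -47 mm, against -45 fully home and the -53 limit. The four plain bushes were found at their pegs.
- **Flanged bush:** By my own estimate, the centre of the flange's underside is 100 mm from the glass and about 1 mm off the line of sight. The tool's axis is within 0.01 rad of the line of sight I measured. The arm was practically still.

Some checks disagreed:
- The wrist view showed the bush about 3 mm off the grip centre. I corrected for this when placing it.
- The wrist view also showed things a few per cent smaller than predicted. I put this down to calibration, and it leaves the distances uncertain by a few millimetres.
- My first lens fit failed in the top view because the lens edge was not picked out. I used only the scene and wrist views for the lens direction, and the edges of the camera base agreed with them within about 1°.

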